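Load the water-bottle carrier and raise its handle

ROBOT

A 6-joint arm with a two-finger parallel gripper is mounted at the origin on a cart in front of the work surface, level with it; the furniture and walls round the work are solid. World frame = base frame: x ahead of the robot, y to its left, z up, the work surface at z = 0. Lengths are in m, angles in rad, forces in N, time in s.
With the tool pointing down it reaches from about 0.375 to 0.975 m from the base axis. Payload 3.8 kg.
Tool frame: the origin (TCP) lies at the very end of the fingers, on their centre line; the grasp point (between the pads) lies 19 mm behind it; z points along the fingers, y is the line along which they close (so a half turn about z gives the same grasp; the last joint's range is limited). The gripper opens to 85 mm and grips with 20 to 120 N. Pads are 22 mm wide; open, the fingers measure 114 mm over their backs; the gripper's body (76 mm by 85 mm) begins 54 mm behind the grasp point. The pads swing forward as they close: fully open they stand 13 mm farther back than shut.
Start: joints at [-1.262, 0.264, 1.604, -0, 1.274, -0.037], TCP at [0.229, -0.635, 0.231] pointing down, gripper open.
Joint ranges: [-2.63, 2.63], [-0.94, 2.18], [0.31, 2.57], [-1.31, 4.45], [0, 2.66], [-2.55, 2.55]. Speed limits (rad/s): [2.57, 2.57, 3.14, 3.14, 3.14, 3.14].

INTERFACE

Orientations are given as a rotation vector (axis times angle).
In Python, from workcell import bot gives the robot as it stands.
- The arm moves only by the shell command python3 -m creep 'ROWS' [FORCE]. ROWS is JSON, a list of rows, each a list of 5 numbers: the shift along the tool's x, y, z in units of 0.05 m (1.0 is 0.05 m), then the turn about the tool's z in units of 0.1 rad (1.0 is 0.1 rad), then the opening, from 0 (shut) to 1 (fully open). In form: [[tx, ty, tz, spin, hand], ...]. A call has 1 to 20 rows; each row shifts and turns the commanded pose from where the row before left it, along the tool's axes as they then stand; what a row does not reach is not made up. A row lasts 1/8 s, in which the tool goes at most 62.5 mm and 10.7 degrees, less where a joint would pass 70% of its speed; a pose out of reach is approached as far as the arm can. A call with a number of a shift or a turn outside -1 to 1 is refused whole. A call with a gripper value outside its range is refused whole. The fingers move at their own pace and stop on an object; FORCE is the grip in N (left out, the last holds). Time passes only in rows, so rows that do not move let the fingers close. It gives the time, the measured TCP pose, the force, the opening and the grip force at its end, in the units of the state.
- bot.read_state(): the state, without advancing time (a new reading comes with each control period).
- bot.read_camera(name): name is "scene" or "top" or "wrist"; returns a dict with "pixels" (384x512x3 uint8, red, green, blue), "vfov" (degrees; the focal length in pixels is half the picture's height over the tangent of half this angle, whatever the lens; pixels are square), "cx", "cy" (the principal point, pixels), "world_to_cam" (4x4, takes a point from world to camera coordinates). Camera axes: x right, y down, z forward; pixel columns grow to the right and rows downward; lengths in m; the calibration is good to about 2 mm. The wrist camera is an equidistant fisheye: a pixel r from the principal point sees the ray r / f radians off the axis. A picture is of the moment at which its call begins. There is no depth.
- bot.finish_job(): hands the job in; it is judged then, once.
Trained networks look in a picture, given as the dict that the camera call returned (one of the last four; its "shot" number tells which), for a name from the list of things; names that differ only in an ending like _2 or _b are one class to them, and where a whole thing is asked for, a point or a joint stands for the part that bears it (a point fixed in the world has none). Each returns a list of dicts, best first, with "score" (0 to 1); they miss things now and then, are a little off and sometimes report something else, mostly with a low value. They report only what shows in the picture. A call takes as long as a camera call.
- bot.look_for(target, picture): "bbox" ([left, top, right, bottom] in pixels, round what is visible of it).
- bot.regions_of(target, picture): "mask" (384x512 bool, what is visible of it) and "bbox" ([left, top, right, bottom] in pixels, round what is visible of it).
The state is a dict: "time": time; "q": joint angles; "joint_vel": joint speeds; "joint_torque": joint torques, N m; "tool_pos": TCP position; "tcp_rot": TCP orientation; "wrist_force": force on the tool from outside, world axes, zero at the start; "torque": the same for the moment, N m; "width": opening from 0.0 (shut) to 1.0 (fully open); "grip_force": force on a finger pad.
Only numpy, scipy, OpenCV 4.12 (cv2) and the standard library are available. Lean on these libraries where they do the work, as an engineer would, in place of code of your own. Each camera call takes 0.05 s, during which the arm holds its last target. There are 200 camera calls.

TASK

Get the bottle carrier ready for the wet-polishing job: put the two squeeze bottles that stand at its left in the front half of the bench (not the one right at the back by the drawer boxes) into its two empty cells, one in each, keeping them upright and lowering them gently until they stand on the cell floor. Then swing the carrier's handle all the way up to its upright stop, so that the full carrier can be picked up. Leave the two bottles already in the carrier standing in their cells, and do not disturb the glue tin, the tape measure or the masking tape.

Things in the scene. Friction and masses are not known exactly. Their poses are not given: they have to be found in the camera images.
- carrier: loose plywood bottle carrier, 174 x 174 mm, 1.8 kg; origin at the centre of its underside, z up. Walls 9 mm, tops 100 mm (x ends) and 94 mm (y sides) high; 8 mm dividers, tops 87 mm high, make 2 x 2 cells 74 mm square, centres 41 mm off the middle in x and y, floors 13 mm high. The handle pivots on the two x ends, 84 mm up, about the carrier's x axis
- cell_0 (a point): centre of the floor of one of the carrier's four cells; 74 mm square, floor to divider top 74 mm, axes as the carrier's. Cell at the carrier's -x -y corner, filled at the start
- cell_1 (a point): centre of the floor of one of the carrier's four cells; 74 mm square, floor to divider top 74 mm, axes as the carrier's. Cell at the carrier's -x +y corner, empty at the start
- cell_2 (a point): centre of the floor of one of the carrier's four cells; 74 mm square, floor to divider top 74 mm, axes as the carrier's. Cell at the carrier's +x -y corner, filled at the start
- cell_3 (a point): centre of the floor of one of the carrier's four cells; 74 mm square, floor to divider top 74 mm, axes as the carrier's. Cell at the carrier's +x +y corner, empty at the start
- bottle_1: white round squeeze bottle, 66 mm diameter, 213 mm tall, 0.3 to 0.55 kg; origin at the centre of its underside, z up. The body rounds in to a blue screw cap, 32 mm diameter, 160 to 176 mm above the underside: take it there from above, fingertips no lower than 162 mm. A thin nozzle stands on the cap; stands on the bench at the start
- bottle_2: white round squeeze bottle, 66 mm diameter, 213 mm tall, 0.3 to 0.55 kg; origin at the centre of its underside, z up. The body rounds in to a blue screw cap, 32 mm diameter, 160 to 176 mm above the underside: take it there from above, fingertips no lower than 162 mm. A thin nozzle stands on the cap; stands on the bench at the start
- bottle_3: a like bottle, already in cell_0
- bottle_4: a like bottle, already in cell_2
- bail (a joint): angle of the carrier's U-shaped steel handle about the carrier's x axis, 84 mm above the bench: 0 lying level over the carrier's -y side, 1.57 straight up, stop at 1.59. Stiff pivots: it stays where it is left and needs about 3 N at the grip to move; it starts between 0 and 0.4
- handle (a point): middle of the handle's wooden grip: 24 mm diameter, 100 mm long along its x axis (parallel to the carrier's x), 178 mm from the pivot. It spins freely on its bar, so a gripper can keep its attitude while the handle swings. In the carrier's frame: x 0, y = -178 mm x cos(angle), z = 84 mm + 178 mm x sin(angle)
- glue_tin: bystander: cream and red round glue tin, 75 mm diameter, 88 mm tall, origin at the centre of its underside; stands near the two bottles at the left of the carrier (a like one by the toolbox at the back plays no part)
- steel_tape: bystander: yellow tape measure, 39 x 88 x 67 mm, origin under its centre, behind the carrier
- tape_roll: bystander: roll of masking tape lying flat behind the bottles, 100 mm across, 25 mm high, origin under its centre

How it is judged:
By the outcome, as a careful person would: the job done as asked, in the order asked, and still so for the second after the job is handed in, with the robot touching nothing.
It also fails if it takes over 67 s, if anything falls off the work surface, if the arm or the gripper's body presses on something with over 40 N, if the wrist force passes 120 N, or if a joint passes its speed limit or range.

## Working session

There is one attempt and no reset: what is moved stays moved. The work goes in short steps, Python scripts to look and compute and a shell command to move; the robot and the scene stay as the last step left them, time stands still between calls to the robot, and variables do not carry over. Pictures are saved under pics/ and viewed, at most 10 in all, crops included, and the job is handed in when it is done.

```bash
mkdir -p pics; ls
cat > h.py <<'E'
import numpy as np, cv2
from workcell import bot
def shot(n):
    return bot.read_camera(n)
def f(p): return 192/np.tan(np.radians(p["vfov"])/2)
def ray(p,u,v,fish=False):
    x=(u-p["cx"])/f(p); y=(v-p["cy"])/f(p)
    if fish:
        r=np.hypot(x,y); d=np.array([x/r*np.sin(r),y/r*np.sin(r),np.cos(r)]) if r>0 else np.array([0,0,1.])
    else: d=np.array([x,y,1.])
    M=np.array(p["world_to_cam"]); R=M[:3,:3]; t=M[:3,3]
    d=R.T@d; return -R.T@t, d/np.linalg.norm(d)
def atz(p,u,v,z,fish=False):
    o,d=ray(p,u,v,fish); return o+d*(z-o[2])/d[2]
def tri(rs):
    A=sum(np.eye(3)-np.outer(d,d) for o,d in rs); b=sum((np.eye(3)-np.outer(d,d))@o for o,d in rs)
    return np.linalg.solve(A,b)
def proj(p,X,fish=False):
    M=np.array(p["world_to_cam"]); c=M[:3,:3]@np.asarray(X)+M[:3,3]
    if fish:
        r=np.hypot(c[0],c[1]); a=np.arctan2(r,c[2]); k=a/r if r>0 else 0
        return p["cx"]+f(p)*k*c[0],p["cy"]+f(p)*k*c[1]
    return p["cx"]+f(p)*c[0]/c[2],p["cy"]+f(p)*c[1]/c[2]
def save(p,name,s=1.5): cv2.imwrite("pics/"+name,cv2.resize(p["pixels"][:,:,::-1],None,fx=s,fy=s))
E
python3 - <<'E'
from h import *
np.set_printoptions(precision=3,suppress=True)
s=bot.read_state(); print(s)
for n in ("scene","top"):
    p=shot(n); save(p,n+"0.png"); o,d=ray(p,p["cx"],p["cy"]); print(n,o,d,f(p))
    for t in ("bottle_1","carrier","handle","glue_tin","steel_tape","tape_roll"):
        print(t,[(round(r["score"],2),np.round(r["bbox"])) for r in bot.look_for(t,p)][:6])
E
```

```text
pics
{'time': 0.0, 'q': array([-1.262,  0.265,  1.605, -0.   ,  1.274, -0.037]), 'joint_vel': array([ 0.001,  0.001,  0.001,  0.001, -0.001,  0.001]), 'joint_torque': array([  0.002, -51.51 , -36.731,   0.   ,   0.013,   0.   ]), 'tool_pos': array([ 0.229, -0.634,  0.23 ]), 'tcp_rot': array([-3.093, -0.54 ,  0.001]), 'wrist_force': array([-0.383,  0.861,  0.255]), 'torque': array([-0.038, -0.073,  0.004]), 'grip_force': 0.0, 'width': 1.003477296253175}
scene [ 0.289 -0.51   0.861] [ 0.35   0.533 -0.77 ] 394.53548771220517
bottle_1 [(0.81, array([218., 126., 244., 184.])), (0.71, array([273., 210., 309., 266.])), (0.55, array([141., 102., 170., 165.]))]
carrier [(0.64, array([272., 211., 309., 266.])), (0.61, array([213., 207., 355., 322.]))]
handle [(0.6, array([243., 230., 355., 326.])), (0.34, array([138., 101., 169., 165.])), (0.2, array([249., 240., 284., 295.]))]
glue_tin [(0.69, array([170., 160., 199., 199.])), (0.29, array([212., 206., 357., 322.]))]
steel_tape []
tape_roll [(0.57, array([205., 127., 237., 151.])), (0.18, array([211., 205., 357., 323.]))]
top [0.432 0.049 1.311] [ 0.142 -0.004 -0.99 ] 478.7131964912745
bottle_1 [(0.79, array([330., 179., 362., 207.])), (0.68, array([207., 167., 238., 198.])), (0.58, array([118., 222., 160., 247.])), (0.58, array([340., 212., 372., 242.]))]
carrier [(0.84, array([286., 155., 416., 258.])), (0.44, array([323., 157., 412., 251.]))]
handle [(0.79, array([321., 158., 414., 251.]))]
glue_tin [(0.93, array([187., 216., 223., 251.]))]
steel_tape [(0.72, array([285., 128., 304., 164.])), (0.71, array([189., 216., 222., 248.]))]
tape_roll [(0.78, array([147., 147., 185., 185.]))]
```

View pics/scene0.png

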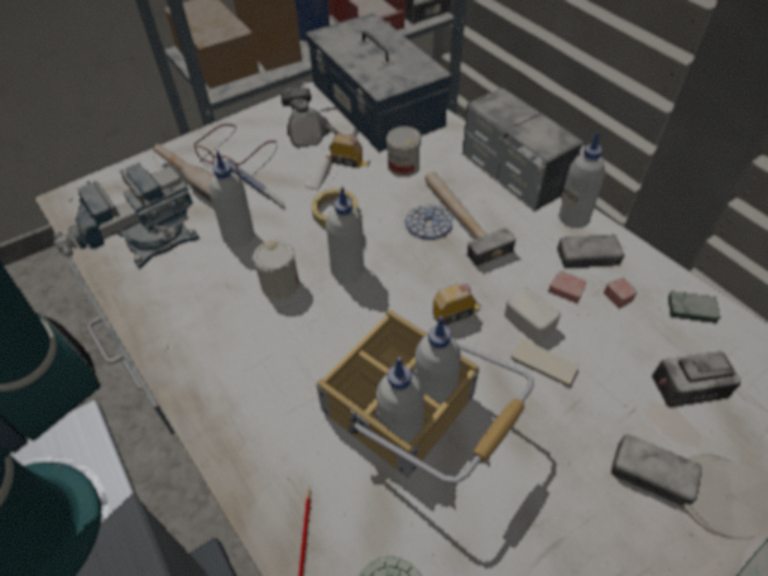

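View pics/top0.png

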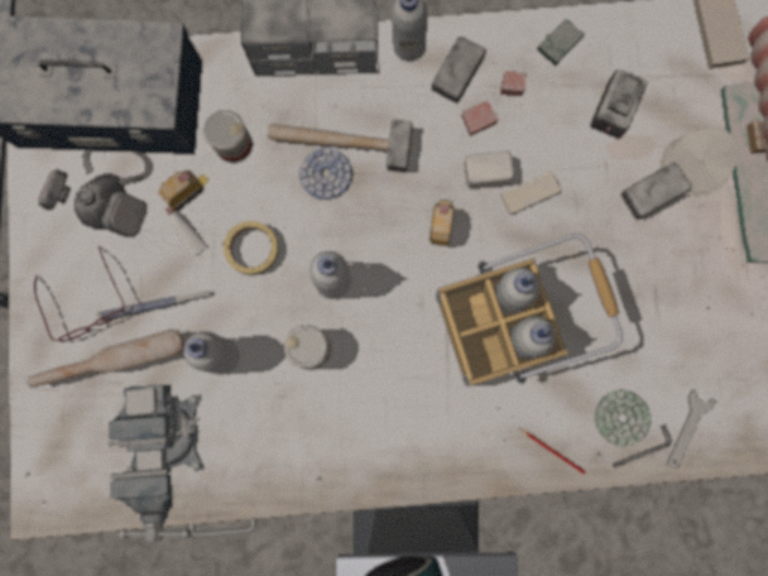

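The pictures show the carrier with its empty cells on the left (top view, about (465,325)/1.5). The handle lies to the right (-y). Target bottle A is at (330,270)/1.5 and B at (197,350)/1.5, with the tin between them. Next I'll triangulate the caps and enlarge the carrier.

Run:
```python
from h import *
np.set_printoptions(precision=4,suppress=True)
def blue(p,b):
    x0,y0,x1,y1=b; im=p["pixels"].astype(int)
    sub=im[y0:y1,x0:x1]; m=((sub[...,2]-sub[...,0])>25).astype(np.uint8)
    v,u=np.nonzero(m); return m.sum(),u.min()+x0,u.max()+x0,v.min()+y0,v.max()+y0,u.mean()+x0,v.mean()+y0
t=shot("top"); s=shot("scene")
T={"A":(200,162,242,202),"B":(115,215,165,250),"c3":(328,175,364,200),"c4":(345,210,380,240)}
S={"A":(210,120,250,160),"B":(135,95,172,130),"c3":(280,208,310,235),"c4":(252,235,282,262)}
for k in T:
    a=blue(t,T[k]); b=blue(s,S[k]); X=tri([ray(t,*a[5:]),ray(s,*b[5:])])
    print(k,np.array(a),np.array(b),X, "repr",np.round(np.array(proj(t,X))-a[5:],1),np.round(np.array(proj(s,X))-b[5:],1))
# corners rough at z=.1
for u,v in [(440,292),(537,262),(566,353),(470,382)]: print(atz(t,u/1.5,v/1.5,.097))
for k,b in (("glue",(189,216,222,248)),("roll",(147,147,185,185))): print(k,atz(t,(b[0]+b[2])/2,(b[1]+b[3])/2,.08 if k=="glue" else .02))
a=cv2.resize(t["pixels"][145:265,280:430],None,fx=5,fy=5,interpolation=cv2.INTER_CUBIC)
cv2.imwrite("pics/topc.png",a[...,::-1])
b=cv2.resize(s["pixels"][200:330,205:375],None,fx=4.5,fy=4.5,interpolation=cv2.INTER_CUBIC)
cv2.imwrite("pics/scenec.png",b[...,::-1])
```

```text
Traceback (most recent call last):
ValueError: zero-size array to reduction operation minimum which has no identity
```

```bash
cat >> h.py <<'E'
def blue(p,b):
    x0,y0,x1,y1=b; im=cv2.GaussianBlur(p["pixels"],(3,3),0).astype(int)
    sub=im[y0:y1,x0:x1]; d=sub[...,2]-sub[...,0]; m=(d>0.55*d.max()).astype(np.uint8)
    n,l,st,c=cv2.connectedComponentsWithStats(m); i=1+st[1:,4].argmax()
    return np.array([d.max(),st[i,4],*(st[i,:4]+[x0,y0,0,0]),c[i,0]+x0,c[i,1]+y0])
E
python3 - <<'E'
from h import *
np.set_printoptions(precision=4,suppress=True)
t=shot("top"); s=shot("scene")
T={"A":(200,162,242,202),"B":(115,215,165,250),"c3":(328,175,364,200),"c4":(345,210,380,240)}
S={"A":(210,120,250,160),"B":(135,95,172,130),"c3":(280,208,310,235),"c4":(252,235,282,262)}
for k in T:
    a=blue(t,T[k]); b=blue(s,S[k]); X=tri([ray(t,*a[6:]),ray(s,*b[6:])])
    print(k,a,b,X, "repr",np.round(np.array(proj(t,X))-a[6:],1),np.round(np.array(proj(s,X))-b[6:],1))
for u,v in [(440,292),(537,262),(566,353),(470,382)]: print(atz(t,u/1.5,v/1.5,.097))
for k,b in (("glue",(189,216,222,248)),("roll",(147,147,185,185))): print(k,atz(t,(b[0]+b[2])/2,(b[1]+b[3])/2,.08 if k=="glue" else .02))
a=cv2.resize(t["pixels"][145:265,280:430],None,fx=5,fy=5,interpolation=cv2.INTER_CUBIC)
cv2.imwrite("pics/topc.png",a[...,::-1])
b=cv2.resize(s["pixels"][200:330,205:375],None,fx=4.5,fy=4.5,interpolation=cv2.INTER_CUBIC)
cv2.imwrite("pics/scenec.png",b[...,::-1])
E
```

```text
A [ 18.      46.     212.     173.       8.       9.     215.1957 176.6957] [ 32.      29.     224.     129.       6.       8.     227.2414 133.0345] [0.6394 0.1629 0.1787] repr [ 0.3 -0.8] [-0.8  0.2]
B [ 17.      73.     125.     226.      11.      12.     129.9726 232.5479] [ 29.      74.     143.     105.      11.      14.     147.2027 112.8108] [0.5082 0.3672 0.1693] repr [ 0.1 -0.5] [-0.4  0.1]
c3 [ 28.      27.     345.     184.       8.       6.     348.9259 186.7037] [ 33.      44.     290.     214.       6.      11.     292.6591 219.8864] [ 0.6069 -0.1546  0.1917] repr [ 0.1 -0.3] [-0.3  0.1]
c4 [ 31.      23.     355.     220.       8.       4.     359.087  221.5217] [ 33.    50.   263.   241.     7.    11.   265.88 246.94] [ 0.5244 -0.1755  0.1901] repr [ 0.1 -0.4] [-0.5  0.1]
[ 0.6025 -0.0282  0.097 ]
[ 0.6521 -0.1962  0.097 ]
[ 0.4954 -0.2385  0.097 ]
[ 0.4493 -0.075   0.097 ]
glue [0.5115 0.1985 0.08  ]
roll [0.6981 0.3147 0.02  ]
```

View pics/topc.png

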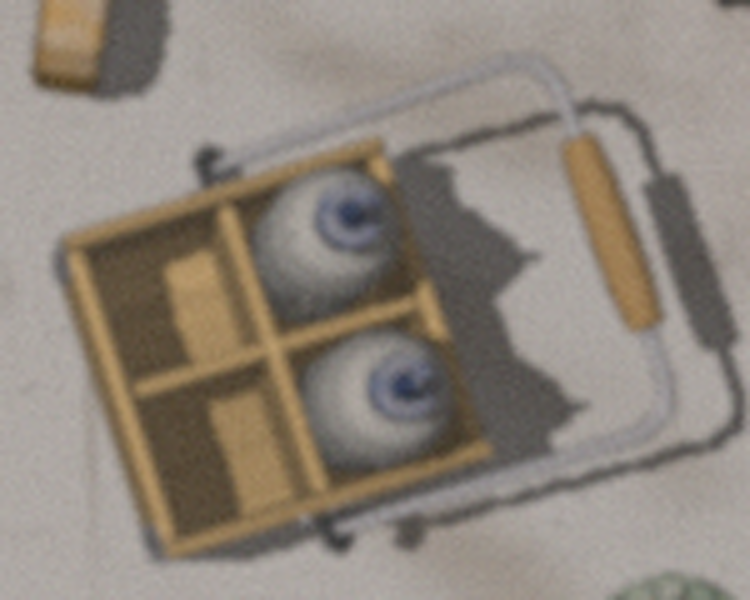

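View pics/scenec.png

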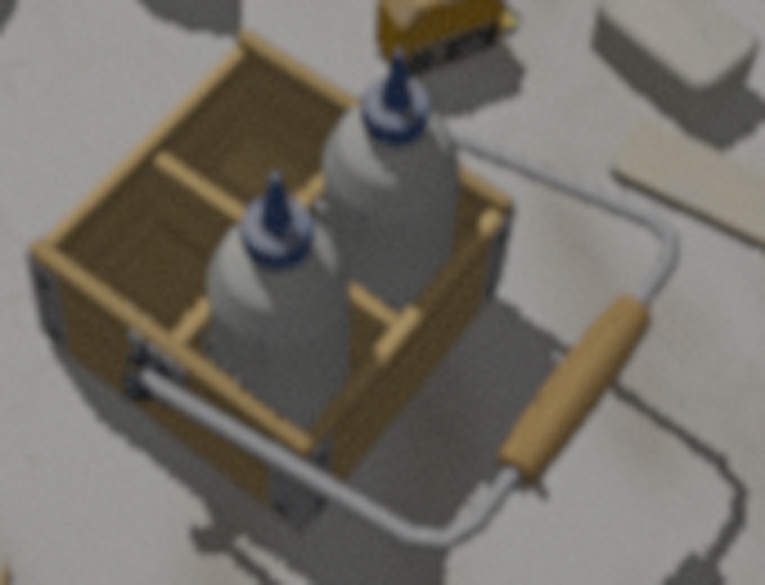

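The top crop shows the rim corners at (65,243), (380,142), (490,450) and (168,555), and the grip running from (580,138) to (645,328). I'll fit the carrier pose and handle angle to these from both views.

Run:
```python
from h import *
from scipy.optimize import least_squares
np.set_printoptions(precision=4,suppress=True)
t=shot("top"); s=shot("scene")
ct=lambda q:((np.array(q)+.5)/5-.5)+[280,145]
cs=lambda q:((np.array(q)+.5)/4.5-.5)+[205,200]
C=[(.087,.087,.1),(.087,-.087,.1),(-.087,-.087,.1),(-.087,.087,.1)]
tt=[ct(q) for q in [(65,243),(380,142),(490,450),(168,555)]]
ss=[cs(q) for q in [(245,35),(512,205),(310,447),(35,247)]]
gt=ct((612,232)); gs=cs((577,384))
def W(v,c):
    a=v[2]; return np.array([v[0]+np.cos(a)*c[0]-np.sin(a)*c[1],v[1]+np.sin(a)*c[0]+np.cos(a)*c[1],c[2]])
def res(v):
    r=[]
    for c,a,b in zip(C,tt,ss): r+=[np.array(proj(t,W(v,c)))-a,np.array(proj(s,W(v,c)))-b]
    g=W(v,(0,-.178*np.cos(v[3]),.084+.178*np.sin(v[3])))
    r+=[np.array(proj(t,g))-gt,np.array(proj(s,g))-gs]
    return np.concatenate(r)
o=least_squares(res,[.55,-.13,.25,.2],loss='soft_l1'); v=o.x; print(v); print(res(v).reshape(-1,4))
for i,c in enumerate([(-.041,-.041,.013),(-.041,.041,.013),(.041,-.041,.013),(.041,.041,.013)]): print("cell",i,W(v,c))
print("grip",W(v,(0,-.178*np.cos(v[3]),.084+.178*np.sin(v[3]))), "tri",tri([ray(t,*gt),ray(s,*gs)]))
for k,(a,b) in enumerate(zip(tt,ss)): print(tri([ray(t,*a),ray(s,*b)]))
w=shot("wrist"); save(w,"w0.png",1); print(ray(w,w["cx"],w["cy"],True),f(w))
from scipy.spatial.transform import Rotation as R
print(R.from_rotvec(bot.read_state()["tcp_rot"]).as_matrix())
```

```text
[ 0.5532 -0.1334  0.2987  0.299 ]
[[-0.6624 -1.8532 -0.1454 -2.3011]
 [ 0.4529 -2.268   1.0109 -2.0675]
 [ 1.48    0.5585 -1.0672  1.7277]
 [ 0.6662  0.9982 -2.5716 -0.235 ]
 [ 0.1097 -0.4273 -0.1362  0.0548]]
cell 0 [ 0.5261 -0.1847  0.013 ]
cell 1 [ 0.5019 -0.1063  0.013 ]
cell 2 [ 0.6044 -0.1605  0.013 ]
cell 3 [ 0.5803 -0.0822  0.013 ]
grip [ 0.6032 -0.296   0.1364] tri [ 0.6027 -0.2959  0.1367]
[ 0.6079 -0.0271  0.0949]
[ 0.6581 -0.1912  0.0945]
[ 0.4986 -0.2394  0.0985]
[ 0.4486 -0.0754  0.0934]
(array([ 0.299 , -0.6094,  0.3754]), array([-0.276 , -0.1004, -0.9559])) 297.3186396354542
[[ 0.9408  0.339  -0.    ]
 [ 0.339  -0.9408  0.    ]
 [-0.     -0.     -1.    ]]
```

```bash
python3 -m creep '[[0,0,-0.8,0.5,1],[0.4,-0.4,-0.8,0,1],[0.8,-0.75,0,0,1],[0.8,-0.75,0,0,1],[0.8,-0.75,0,0,1],[0.8,-0.75,0,0,1],[0.8,-0.75,0,0,1],[0.8,-0.75,0,0,1],[0.8,-0.75,0,0,1],[0.8,-0.75,0,0,1],[0.8,-0.75,0,0,1],[0.4,-0.4,0,0,1],[0,0,0,0,1],[0,0,0,0,1]]' 40
python3 - <<'E'
from h import *
w=shot("wrist"); save(w,"w1.png",1.5)
for i,c in enumerate([(.6079,-.0271,.1),(.6581,-.1912,.1),(.4986,-.2394,.1),(.4486,-.0754,.1)]): print(np.round(np.array(proj(w,c,True))*1.5))
np.save("w1.npy",w,allow_pickle=True)
E
```

```text
time: 2.8
tool_pos: [0.5011, -0.1578, 0.3113]
tcp_rot: [3.107, 0.463, -0.001]
wrist_force: [-0.3, -0.2, -0.1]
width: 1.002
grip_force: 0.0
[268.  81.]
[484.  79.]
[478. 281.]
[274. 281.]
```

View pics/w1.png

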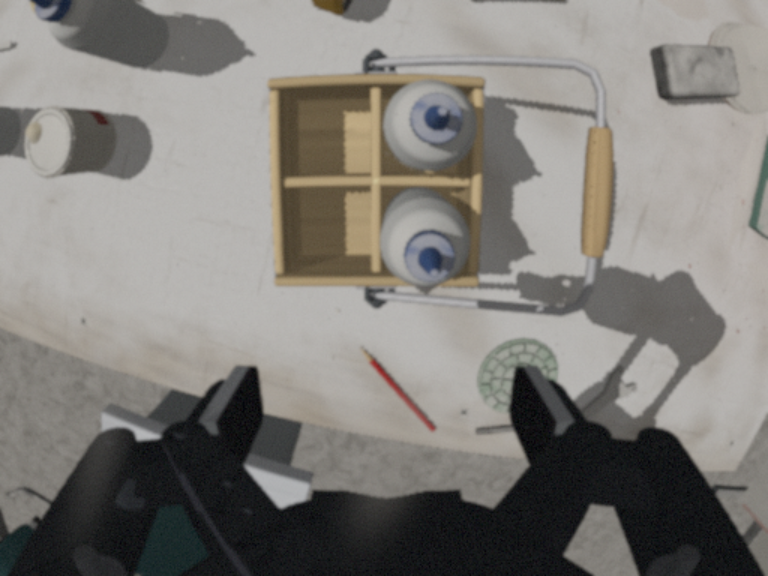

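The wrist view shows the rim corners at (269,77), (485,79), (480,286) and (276,286). The dividers cross at (375,181), the grip centre is at (598,191), and bottle A's cap is at about (50,8).

```bash
python3 - <<'E'
from h import *
from scipy.optimize import least_squares
np.set_printoptions(precision=4,suppress=True)
w=np.load("w1.npy",allow_pickle=True).item()
c=lambda q:((np.array(q)+.5)/1.5-.5)
P=[((.087,.087,.1),(269,77)),((.087,-.087,.1),(485,79)),((-.087,-.087,.1),(480,286)),((-.087,.087,.1),(276,286)),((0,0,.087),(375,181)),((0,0,.087),(375,181))]
def W(v,c):
    a=v[2]; return np.array([v[0]+np.cos(a)*c[0]-np.sin(a)*c[1],v[1]+np.sin(a)*c[0]+np.cos(a)*c[1],c[2]])
def res(v):
    r=[np.array(proj(w,W(v,k),True))-c(q) for k,q in P]
    r.append(np.array(proj(w,W(v,(0,-.178*np.cos(v[3]),.084+.178*np.sin(v[3]))),True))-c((598,191)))
    return np.concatenate(r)
o=least_squares(res,[.5532,-.1334,.2987,.3],loss='soft_l1'); v=o.x; print(v); print(res(v).reshape(-1,2))
print("cross",atz(w,*c((375,181)),.087,True))
for i,k in enumerate([(-.041,-.041,.013),(-.041,.041,.013),(.041,-.041,.013),(.041,.041,.013)]): print("cell",i,W(v,k))
print("A cap approx",atz(w,*c((50,10)),.17,True))
E
python3 -m creep '[[0.8,-0.75,0,0,1],[0.8,-0.75,0,0,1],[0.8,-0.75,0,0,1],[0.8,-0.75,0,0,1],[0.7,-0.75,0,0,1],[0,-0.4,0,0,1],[0,0,0,0,1],[0,0,0,0,1]]' 40
python3 - <<'E'
from h import *
w=shot("wrist"); save(w,"w2.png",1.5); np.save("w2.npy",w,allow_pickle=True)
print([(round(r["score"],2),np.round(r["bbox"])) for r in bot.look_for("bottle_1",w)][:6])
E
```

```text
[ 0.5525 -0.1341  0.2965  0.3071]
[[-1.3286  0.6183]
 [ 0.5482 -1.7215]
 [-0.1204  0.3531]
 [-1.1151  0.4919]
 [ 0.9299 -0.4863]
 [ 0.9299 -0.4863]
 [-0.2111  0.5377]]
cross [ 0.5516 -0.1332  0.087 ]
cell 0 [ 0.5252 -0.1853  0.013 ]
cell 1 [ 0.5013 -0.1068  0.013 ]
cell 2 [ 0.6037 -0.1613  0.013 ]
cell 3 [ 0.5797 -0.0829  0.013 ]
A cap approx [0.6327 0.1587 0.17  ]
time: 3.85
tool_pos: [0.627, 0.0962, 0.3115]
tcp_rot: [3.107, 0.461, 0.0]
wrist_force: [0.1, -0.4, -0.5]
width: 1.003
grip_force: 0.0
[(0.84, array([386., 256., 431., 293.])), (0.7, array([175., 111., 239., 172.])), (0.62, array([395., 214., 465., 280.])), (0.59, array([  8., 163., 104., 223.])), (0.17, array([398., 193., 503., 312.]))]
```

View pics/w2.png

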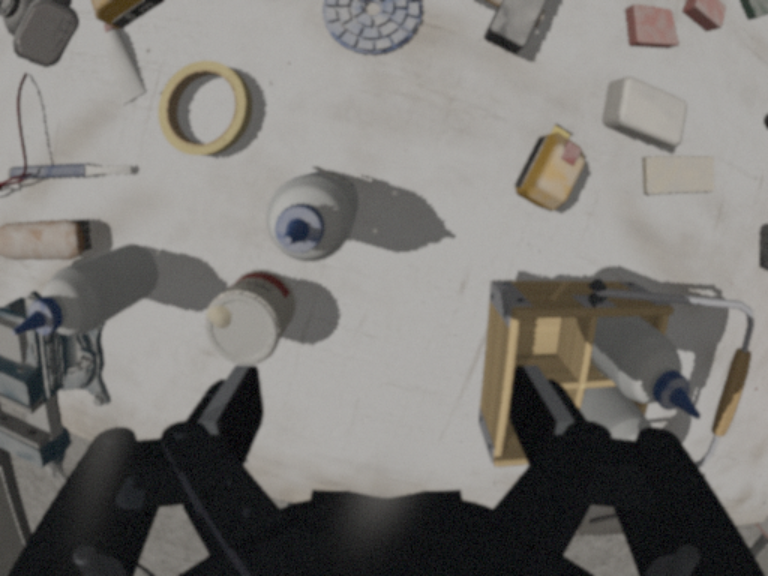

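In this view bottle A's cap is at (300,230) and B's at (44,315). The tin is at (248,320), behind A and well clear of it.

Run:
```python
from h import *
np.set_printoptions(precision=4,suppress=True)
w=np.load("w2.npy",allow_pickle=True).item(); w1=np.load("w1.npy",allow_pickle=True).item()
c=lambda q:((np.array(q)+.5)/1.5-.5)
A=atz(w,*c((300,230)),.174,True); B=atz(w,*c((44,315)),.168,True); print("A",A,"B",B)
print("A tri",tri([ray(w,*c((300,230)),True),ray(w1,*c((50,8)),True)]))
s=bot.read_state(); from scipy.spatial.transform import Rotation as R
M=R.from_rotvec(s["tcp_rot"]).as_matrix(); p=s["tool_pos"]; print(p,M)
for X in (A,B): print((M.T@(np.array([X[0],X[1],.164])-p))/.05)
```

```text
A [0.6389 0.1577 0.174 ] B [0.5072 0.3691 0.168 ]
A tri [0.6361 0.1592 0.1691]
[0.6272 0.0962 0.3117] [[ 0.9572  0.2896  0.0005]
 [ 0.2896 -0.9572 -0.0005]
 [ 0.0003  0.0006 -1.    ]]
[ 0.5795 -1.111   2.9529]
[-0.7169 -5.9199  2.9497]
```

```bash
python3 -m creep '[[0.29,-0.56,0,0,1],[0.29,-0.57,0,0,1],[0,0,0.6,0,1],[0,0,0.6,0,1],[0,0,0.6,0,1],[0,0,0.6,0,1],[0,0,0.4,0,1],[0,0,0.17,0,1],[0,0,0,0,1],[0,0,0,0,0.5],[0,0,0,0,0.4],[0,0,0,0,0.3],[0,0,0,0,0.2],[0,0,0,0,0],[0,0,0,0,0]]' 50
```

```text
time: 5.82
tool_pos: [0.6394, 0.1606, 0.164]
tcp_rot: [-3.107, -0.463, -0.003]
wrist_force: [0.1, -0.3, 5.8]
width: 0.347
grip_force: 49.5
```

```bash
python3 -m creep '[[0,0,0,0,0],[0,0,0,0,0],[0,0,-0.1,0,0],[0,0,-0.1,0,0]]' 50
python3 - <<'E'
from h import *
w=shot("wrist"); save(w,"w3.png",1.2)
E
```

```text
time: 6.32
tool_pos: [0.6371, 0.1602, 0.1708]
tcp_rot: [3.107, 0.463, -0.007]
wrist_force: [-0.3, -0.1, -6.2]
width: 0.346
grip_force: 49.7
```

View pics/w3.png

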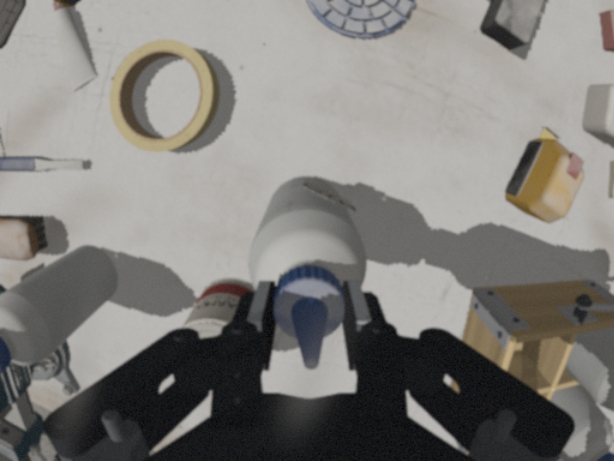

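The bottle is held by its cap, centred between the pads. I'll lift it, move above cell_3 and check the offset.

```bash
python3 -m creep '[[0,0,-0.4,0,0],[0,0,-0.6,0,0],[0,0,-0.6,0,0],[0,0,-0.5,0,0],[0,0,-0.3,0,0],[-0.15,0.25,0,0,0],[-0.35,0.6,0,0,0],[-0.35,0.6,0,0,0],[-0.35,0.6,0,0,0],[-0.35,0.6,0,0,0],[-0.35,0.6,0,0,0],[-0.35,0.6,0,0,0],[-0.2,0.4,0,0,0],[-0.05,0.07,0,0,0],[0,0,0,0,0],[0,0,0,0,0],[0,0,0,0,0]]' 50
python3 - <<'E'
from h import *
np.set_printoptions(precision=4,suppress=True)
w=shot("wrist"); save(w,"w4.png",1.5); np.save("w4.npy",w,allow_pickle=True)
s=bot.read_state(); from scipy.spatial.transform import Rotation as R
M=R.from_rotvec(s["tcp_rot"]).as_matrix(); p=s["tool_pos"]; print(p); print(M)
c=lambda q:((np.array(q)+.5)/1.2-.5)
X=atz(w,*c((309,303)),p[2]+.012,True); print("cap in tool",M.T@(X-p))
for k in ((.580,-.083),(.5525,-.1336)): print(np.round(M.T@(np.array([*k,0])-p)/.05,2))
C=np.array([.5525,-.1336]); a=.2975; Ra=np.array([[np.cos(a),-np.sin(a)],[np.sin(a),np.cos(a)]])
for q in [(.087,.087,.1),(.087,-.087,.1),(-.087,-.087,.1),(-.087,.087,.1),(.082,.004,.087),(.082,-.004,.087),(.004,.082,.087),(-.004,.082,.087)]: print(q,np.round(np.array(proj(w,[*(C+Ra@np.array(q[:2])),q[2]],True))*1.5))
E
```

```text
time: 8.5
tool_pos: [0.5822, -0.0817, 0.2927]
tcp_rot: [-3.107, -0.465, 0.0]
wrist_force: [-0.1, 0.7, -5.5]
width: 0.348
grip_force: 50.3
[ 0.5822 -0.0818  0.2927]
[[ 0.9562  0.2926 -0.0001]
 [ 0.2926 -0.9562  0.0001]
 [-0.     -0.0002 -1.    ]]
cap in tool [ 0.0033 -0.0001 -0.012 ]
[-0.05  0.01  5.85]
[-0.87  0.82  5.85]
(0.087, 0.087, 0.1) [325. 199.]
(0.087, -0.087, 0.1) [548. 203.]
(-0.087, -0.087, 0.1) [527. 398.]
(-0.087, 0.087, 0.1) [333. 401.]
(0.082, 0.004, 0.087) [433. 204.]
(0.082, -0.004, 0.087) [443. 204.]
(0.004, 0.082, 0.087) [336. 298.]
(-0.004, 0.082, 0.087) [337. 307.]
```

View pics/w4.png

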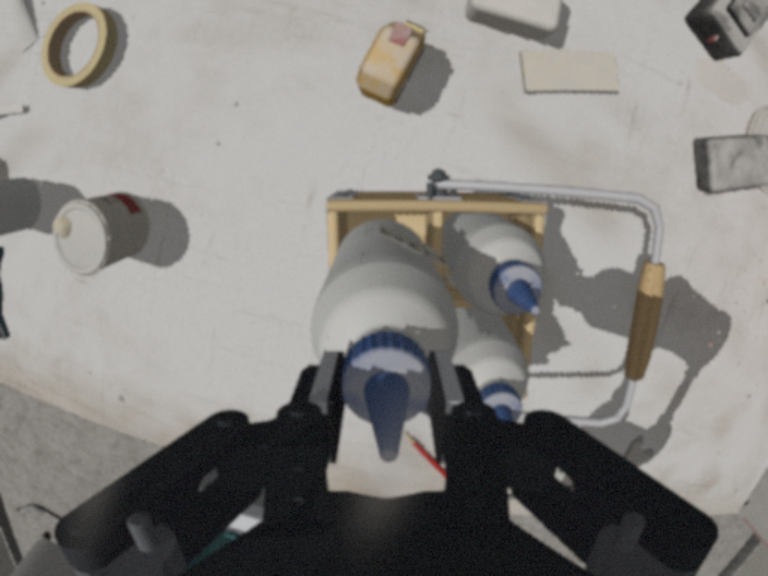

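```bash
python3 -m creep '[[-0.08,0.01,0,0,0],[0,0,0.2,0,0],[0,0,0.2,0,0],[0,0,0.2,0,0],[0,0,0.2,0,0],[0,0,0.2,0,0],[0,0,0.2,0,0],[0,0,0,0,0]]' 50; python3 -m creep '[[0,0,0.2,0,0],[0,0,0.2,0,0],[0,0,0.2,0,0],[0,0,0.2,0,0],[0,0,0,0,0]]' 50
```

```text
time: 9.55
tool_pos: [0.5776, -0.0841, 0.2314]
tcp_rot: [-3.106, -0.463, 0.004]
wrist_force: [-0.3, -0.2, -5.5]
width: 0.346
grip_force: 50.3
time: 10.18
tool_pos: [0.5774, -0.084, 0.1912]
tcp_rot: [-3.106, -0.463, 0.004]
wrist_force: [-0.0, -1.2, -5.5]
width: 0.345
grip_force: 50.3
```

```bash
python3 -m creep '[[0,0,0.1,0,0],[0,0,0.06,0,0],[0,0,0.04,0,0],[0,0,0.03,0,0],[0,0,0,0,0]]' 50; python3 -m creep '[[0,0,0.03,0,0],[0,0,0.02,0,0],[0,0,0,0,0]]' 50
```

```text
time: 10.8
tool_pos: [0.5784, -0.0842, 0.1812]
tcp_rot: [-3.107, -0.463, 0.0]
wrist_force: [-0.1, -0.3, -5.7]
width: 0.347
grip_force: 50.4
time: 11.18
tool_pos: [0.5783, -0.0842, 0.1787]
tcp_rot: [-3.107, -0.463, 0.0]
wrist_force: [-0.1, -0.6, -5.5]
width: 0.341
grip_force: 50.4
```

```bash
python3 -m creep '[[0,0,0.03,0,0],[0,0,0.01,0,0],[0,0,0,0,0]]' 50; python3 -m creep '[[0,0,0.02,0,0],[0,0,0,0,0]]' 50
```

```text
time: 11.55
tool_pos: [0.5786, -0.0842, 0.1771]
tcp_rot: [3.107, 0.463, 0.001]
wrist_force: [-0.4, -0.2, -4.0]
width: 0.347
grip_force: 50.5
time: 11.8
tool_pos: [0.5791, -0.0844, 0.177]
tcp_rot: [3.107, 0.463, 0.003]
wrist_force: [-0.1, -0.2, 1.9]
width: 0.35
grip_force: 51.0
```

Bottle A is standing on the floor of cell_3 (+1.9 N). I'll release it, rise and head for B.

```bash
python3 -m creep '[[0,0,0,0,0.5],[0,0,0,0,0.65],[0,0,0,0,0.65],[0,0,-0.2,0,0.65],[0,0,-0.6,0,0.65],[0,0,-0.8,0,0.65],[0,0,-0.7,0,0.65],[0,0,-0.2,0,0.8],[0.1,-0.6,0,0,1],[0.15,-1,0,0,1],[0.15,-1,0,0,1],[0.15,-1,0,0,1],[0.15,-1,0,0,1],[0.15,-1,0,0,1],[0.15,-1,0,0,1],[0.15,-1,0,0,1],[0.09,-0.5,0,0,1],[0,0,0,0,1],[0,0,0,0,1]]' 50
python3 - <<'E'
from h import *
np.set_printoptions(precision=4,suppress=True)
w=shot("wrist"); save(w,"w5.png",1.5)
s=bot.read_state(); from scipy.spatial.transform import Rotation as R
M=R.from_rotvec(s["tcp_rot"]).as_matrix(); p=s["tool_pos"]; print(p,s["q"])
print(np.round(np.array(proj(w,(.5072,.3680,.174),True))*1.5), np.round(M.T@(np.array([.5072,.368,.1632])-p)/.05,2))
np.save("w5.npy",w,allow_pickle=True)
E
```

```text
time: 14.18
tool_pos: [0.5193, 0.3206, 0.2998]
tcp_rot: [3.106, 0.463, -0.002]
wrist_force: [-0.2, 0.0, -0.6]
width: 0.997
grip_force: 0.0
[0.5196 0.3203 0.3001] [ 0.5118  0.1086  1.6606 -0.0005  1.3736  1.7876]
[308. 274.] [ 0.04 -0.99  2.74]
```

View pics/w5.png

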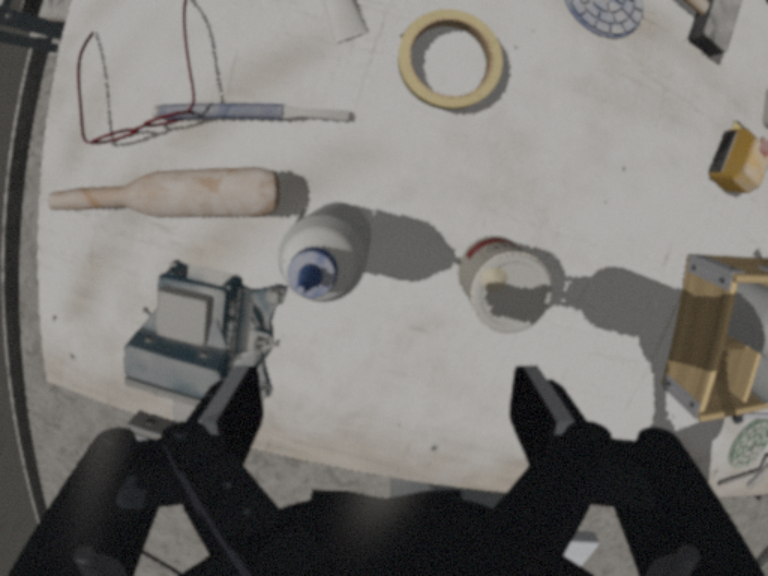

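B's cap is at (312,274), about 2 mm from the prediction. The vice beside it is lower than the fingers will go.

```bash
python3 -m creep '[[0.04,-0.47,0,0,1],[0.03,-0.47,0,0,1],[0,0,0.55,0,1],[0,0,0.55,0,1],[0,0,0.55,0,1],[0,0,0.55,0,1],[0,0,0.35,0,1],[0,0,0.17,0,1],[0,0,0,0,1],[0,0,0,0,0.5],[0,0,0,0,0.4],[0,0,0,0,0.3],[0,0,0,0,0.2],[0,0,0,0,0],[0,0,0,0,0],[0,0,0,0,0],[0,0,0,0,0]]' 50
```

```text
time: 16.35
tool_pos: [0.5101, 0.3676, 0.1659]
tcp_rot: [-3.107, -0.463, -0.003]
wrist_force: [0.7, -0.6, 4.7]
width: 0.346
grip_force: 49.4
```

```bash
python3 -m creep '[[0,0,-0.15,0,0],[0,0,-0.35,0,0],[0,0,-0.6,0,0],[0,0,-0.6,0,0],[0,0,-0.6,0,0],[0,0,-0.4,0,0],[-0.2,0.4,0,0,0],[-0.5,0.8,0,0,0],[-0.55,0.8,0,0,0],[-0.55,0.8,0,0,0],[-0.5,0.8,0,0,0],[-0.4,0.8,0,0,0],[-0.2,0.9,0,0,0],[0,0.9,0,0,0],[0,0.9,0,0,0],[0,0.8,0,0,0],[0,0.6,0,0,0],[0,0.4,0,0,0],[0,0,0,0,0],[0,0,0,0,0]]' 50
python3 - <<'E'
from h import *
np.set_printoptions(precision=4,suppress=True)
w=shot("wrist"); save(w,"w6.png",1.5); np.save("w6.npy",w,allow_pickle=True)
s=bot.read_state(); from scipy.spatial.transform import Rotation as R
M=R.from_rotvec(s["tcp_rot"]).as_matrix(); p=s["tool_pos"]; print(p,s["wrist_force"],s["width"]); print(M)
print(np.round(M.T@(np.array([.5016,-.1065,.1787])-p)/.05,2))
C=np.array([.5525,-.1336]); a=.2975; Ra=np.array([[np.cos(a),-np.sin(a)],[np.sin(a),np.cos(a)]])
for q in [(.087,.087,.1),(.087,-.087,.1),(-.087,-.087,.1),(-.087,.087,.1),(.0,.0,.087)]: print(q,np.round(np.array(proj(w,[*(C+Ra@np.array(q[:2])),q[2]],True))*1.5))
for q in [(-.003,0),(0,0),(.003,0),(.006,0)]: print(q,np.round(np.array(proj(w,p+M@np.array([*q,-.012]),True))*1.5))
E
```

```text
time: 18.85
tool_pos: [0.4996, -0.1001, 0.2992]
tcp_rot: [-3.106, -0.463, 0.002]
wrist_force: [-0.2, 0.4, -2.8]
width: 0.344
grip_force: 50.1
[ 0.4998 -0.0998  0.2995] [-0.2975  0.241  -3.0837] 0.3437460056427609
[[ 0.9564  0.2922 -0.0008]
 [ 0.2922 -0.9564  0.0007]
 [-0.0006 -0.0009 -1.    ]]
[-0.    0.14  2.42]
(0.087, 0.087, 0.1) [334.  90.]
(0.087, -0.087, 0.1) [556.  98.]
(-0.087, -0.087, 0.1) [544. 307.]
(-0.087, 0.087, 0.1) [338. 308.]
(0.0, 0.0, 0.087) [445. 200.]
(-0.003, 0) [386. 394.]
(0, 0) [386. 387.]
(0.003, 0) [386. 379.]
(0.006, 0) [386. 371.]
```

View pics/w6.png

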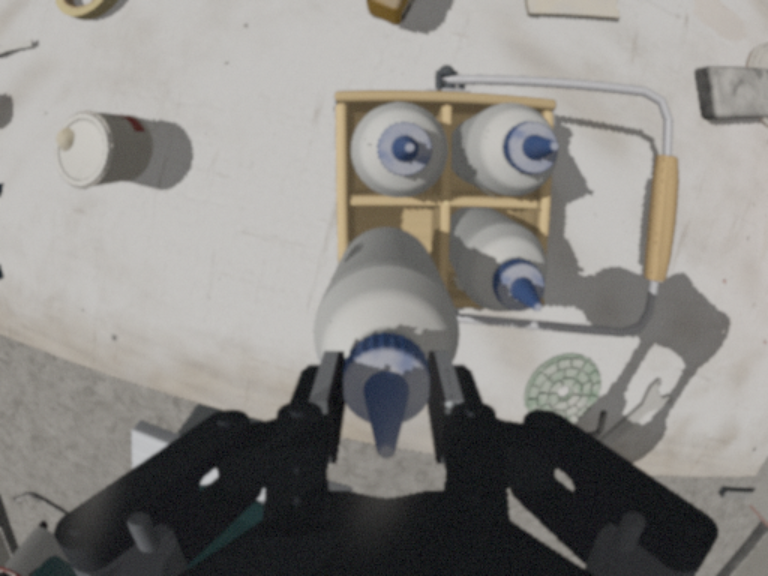

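The carrier matches the prediction (dividers cross at (445,201)) and bottle A stands in cell_3. Now I'll lower B.

```bash
python3 -m creep '[[-0.05,0.14,0,0,0],[0,0,0.2,0,0],[0,0,0.2,0,0],[0,0,0.2,0,0],[0,0,0.2,0,0],[0,0,0.2,0,0],[0,0,0.2,0,0],[0,0,0.1,0,0],[0,0,0,0,0]]' 50; python3 -m creep '[[0,0,0.2,0,0],[0,0,0.2,0,0],[0,0,0.2,0,0],[0,0,0.2,0,0],[0,0,0.1,0,0],[0,0,0.05,0,0],[0,0,0,0,0]]' 50;python3 -m creep '[[0,0,0.04,0,0],[0,0,0.03,0,0],[0,0,0,0,0]]' 50
```

```text
time: 20.02
tool_pos: [0.4997, -0.108, 0.2342]
tcp_rot: [-3.107, -0.463, 0.001]
wrist_force: [0.2, 0.4, -3.3]
width: 0.345
grip_force: 50.1
time: 20.9
tool_pos: [0.5, -0.1081, 0.1872]
tcp_rot: [-3.107, -0.463, 0.0]
wrist_force: [0.0, 0.3, -2.5]
width: 0.346
grip_force: 50.1
time: 21.28
tool_pos: [0.4999, -0.1081, 0.1838]
tcp_rot: [3.107, 0.463, -0.0]
wrist_force: [0.4, -0.1, -3.0]
width: 0.343
grip_force: 50.1
```

```bash
python3 -m creep '[[0,0,0.04,0,0],[0,0,0.03,0,0],[0,0,0,0,0]]' 50;python3 -m creep '[[0,0,0.02,0,0],[0,0,0.02,0,0],[0,0,0,0,0]]' 50
```

```text
time: 21.65
tool_pos: [0.4998, -0.1081, 0.18]
tcp_rot: [-3.107, -0.463, 0.001]
wrist_force: [0.2, 0.4, -2.3]
width: 0.347
grip_force: 50.1
time: 22.02
tool_pos: [0.5007, -0.1082, 0.1792]
tcp_rot: [3.107, 0.463, 0.003]
wrist_force: [0.9, 0.3, 1.3]
width: 0.348
grip_force: 50.5
```

```bash
python3 -m creep '[[0,0,0.02,0,0],[0,0,0,0,0]]' 50
```

```text
time: 22.28
tool_pos: [0.5014, -0.1082, 0.179]
tcp_rot: [3.106, 0.463, 0.005]
wrist_force: [1.4, 1.9, 5.0]
width: 0.349
grip_force: 51.0
```

Bottle B is standing on the floor of cell_1. I'll release it, rise and move over the handle grip. My 10 picture views are used up, so from here I check by numbers.

```bash
python3 -m creep '[[0,0,-0.02,0,0.5],[0,0,0,0,0.65],[0,0,0,0,0.65],[0,0,-0.2,0,0.65],[0,0,-0.6,0,0.65],[0,0,-0.8,0,0.65],[0,0,-0.8,0,0.65],[0,0,-0.3,0,0.8],[0.14,0.5,0,0,1],[0.14,0.8,0,0,1],[0.14,0.8,0,0,1],[0.14,0.8,0,0,1],[0.14,0.8,0,0,1],[0.14,0.48,0,0,1],[0,0,0,0,1],[0,0,0,0,1]]' 40
python3 - <<'E'
from h import *
np.set_printoptions(precision=4,suppress=True)
from scipy.spatial.transform import Rotation as R
s=bot.read_state(); M=R.from_rotvec(s["tcp_rot"]).as_matrix(); p=s["tool_pos"]; print(p)
G=np.array([.6027,-.296,.1365])
def grip(cam,fish):
    w=shot(cam); save(w,"g_%s.png"%cam,1)
    u,v=proj(w,G,fish); im=cv2.cvtColor(w["pixels"],cv2.COLOR_RGB2HSV)
    m=((im[...,0]>8)&(im[...,0]<25)&(im[...,1]>90)).astype(np.uint8)
    n,l,st,c=cv2.connectedComponentsWithStats(m)
    print(cam,"pred",np.array([u,v]),[(st[i],c[i]) for i in range(1,n) if st[i,4]>40 and np.hypot(*(c[i]-[u,v]))<30])
    print(" handle",[(round(r["score"],2),np.round(r["bbox"])) for r in bot.look_for("handle",w)][:3]," bottles",[(round(r["score"],2),np.round(r["bbox"])) for r in bot.look_for("bottle_1",w)][:6])
    return w
for c,fi in (("wrist",True),("top",False),("scene",False)): grip(c,fi)
print(np.round(M.T@(G+[0,0,-.014]-p)/.05,2), M[:2,:2])
E
```

```text
time: 24.28
tool_pos: [0.6003, -0.2958, 0.3111]
tcp_rot: [-3.105, -0.462, 0.004]
wrist_force: [0.4, 0.4, 0.7]
width: 1.0
grip_force: 0.0
[ 0.6003 -0.2958  0.3111]
wrist pred [258.4011 171.1447] [(array([250, 128,  18,  88, 953], dtype=int32), array([260.0388, 171.9475]))]
 handle [(0.57, array([124.,  78., 272., 253.]))]  bottles [(0.94, array([102., 105., 184., 166.])), (0.85, array([ 53., 170., 129., 235.])), (0.59, array([109., 167., 187., 242.])), (0.58, array([ 38., 109., 128., 168.])), (0.58, array([  0., 116.,  17., 153.]))]
top pred [402.1305 190.7867] [(array([393, 173,  19,  37, 257], dtype=int32), array([401.8171, 191.6654]))]
 handle [(0.77, array([320., 155., 415., 250.]))]  bottles [(0.83, array([308., 222., 343., 246.])), (0.69, array([342., 210., 372., 241.])), (0.57, array([301., 190., 334., 218.]))]
scene pred [332.4922 285.1287] [(array([316, 267,  33,  40, 455], dtype=int32), array([331.9385, 286.1121]))]
 handle [(0.98, array([239., 228., 352., 324.]))]  bottles [(0.88, array([246., 196., 277., 244.])), (0.81, array([274., 211., 311., 268.])), (0.79, array([226., 219., 255., 274.])), (0.63, array([250., 238., 283., 291.]))]
[0.05 0.03 3.77] [[ 0.9567  0.2911]
 [ 0.2911 -0.9567]]
```

All three views agree with the fitted grip position to within about 2 mm. I'll descend and grasp it.

```bash
python3 -m creep '[[0.05,0.05,0.4,0,1],[0,0,0.8,0,1],[0,0,0.8,0,1],[0,0,0.7,0,1],[0,0,0.5,0,1],[0,0,0.37,0,1],[0,0,0.2,0,1],[0,0,0,0,1],[0,0,0,0,0.5],[0,0,0,0,0.35],[0,0,0,0,0.25],[0,0,0,0,0.1],[0,0,0,0,0],[0,0,0,0,0]]' 40
```

```text
time: 26.48
tool_pos: [0.6043, -0.2971, 0.1248]
tcp_rot: [-3.107, -0.463, -0.0]
wrist_force: [-0.6, 2.5, 1.4]
width: 0.26
grip_force: 41.8
```

```bash
python3 -m creep '[[0,-0.12,-0.33,0,0],[0,-0.155,-0.32,0,0],[0,-0.185,-0.305,0,0],[0,0,0,0,0]]' 40; python3 -m creep '[[0,-0.215,-0.285,0,0],[0,-0.245,-0.26,0,0],[0,-0.265,-0.235,0,0],[0,0,0,0,0]]' 40
python3 - <<'E'
from h import *
C=np.array([.5525,-.1336]);a=.2975
p=bot.read_state()["tool_pos"]; d=p[:2]-C; print("carrier-frame",d@[np.cos(a),np.sin(a)],d@[-np.sin(a),np.cos(a)],p[2]+.0125, "expected at .9",-.178*np.cos(.9),.084+.178*np.sin(.9))
E
```

```text
time: 26.98
tool_pos: [0.5976, -0.2752, 0.1751]
tcp_rot: [3.106, 0.464, 0.002]
wrist_force: [-0.6, -1.8, 2.3]
width: 0.261
grip_force: 42.0
time: 27.48
tool_pos: [0.5875, -0.2418, 0.2142]
tcp_rot: [3.103, 0.464, 0.004]
wrist_force: [-0.9, -3.9, 7.5]
width: 0.258
grip_force: 42.5
carrier-frame 0.0017739379422430526 -0.11367392090998507 0.22668568666617908 expected at .9 -0.11064657435217826 0.22343218991369207
```

```bash
python3 -m creep '[[0,-0.28,-0.23,0,0],[0,-0.305,-0.19,0,0],[0,-0.325,-0.15,0,0],[0,0,0,0,0]]' 40; python3 -m creep '[[0,-0.34,-0.11,0,0],[0,-0.345,-0.08,0,0],[0,0,0,0,0]]' 40
```

```text
time: 27.98
tool_pos: [0.574, -0.1975, 0.2421]
tcp_rot: [3.105, 0.464, 0.003]
wrist_force: [-0.8, -2.2, 9.6]
width: 0.257
grip_force: 42.7
time: 28.35
tool_pos: [0.5641, -0.1647, 0.2522]
tcp_rot: [3.105, 0.464, 0.004]
wrist_force: [-3.3, -1.6, 13.2]
width: 0.258
grip_force: 43.0
```

Run:
```python
from h import *
C=np.array([.5525,-.1336]);a=.2975
s=bot.read_state();p=s["tool_pos"]; d=p[:2]-C; print("carrier-frame",d@[np.cos(a),np.sin(a)],d@[-np.sin(a),np.cos(a)],p[2]+.0125, s["wrist_force"],"expected at 1.4",-.178*np.cos(1.4),.084+.178*np.sin(1.4))
```

```text
carrier-frame 0.0020032225615977646 -0.03316156153092579 0.26473192217491504 [-3.25331781 -1.58869641 13.20526805] expected at 1.4 -0.030254151436242903 0.2594100519379459
```

```bash
python3 -m creep '[[0,-0.3,-0.12,0,0],[0,-0.3,-0.03,0,0],[0,0,0,0,0]]' 40; python3 -m creep '[[0,-0.06,0,0,0],[0,0,0,0,0]]' 40; python3 -m creep '[[0,-0.04,0,0,0],[0,0,0,0,0]]' 40
```

```text
time: 28.72
tool_pos: [0.5543, -0.1333, 0.2556]
tcp_rot: [-3.104, -0.464, 0.002]
wrist_force: [3.6, 2.7, -3.7]
width: 0.261
grip_force: 41.3
time: 28.98
tool_pos: [0.554, -0.1324, 0.2557]
tcp_rot: [-3.106, -0.463, 0.001]
wrist_force: [4.7, 0.8, -6.7]
width: 0.26
grip_force: 41.0
time: 29.22
tool_pos: [0.5536, -0.131, 0.2557]
tcp_rot: [-3.107, -0.463, 0.001]
wrist_force: [5.7, -1.2, -5.9]
width: 0.257
grip_force: 41.0
```

```bash
python3 -m creep '[[0,-0.04,0.02,0,0],[0,0,0,0,0]]' 40; python3 -m creep '[[0,-0.04,0.02,0,0],[0,0,0,0,0]]' 40;  python3 -m creep '[[0,-0.04,0,0,0],[0,0,0,0,0]]' 40
```

```text
time: 29.48
tool_pos: [0.5532, -0.1295, 0.2556]
tcp_rot: [3.107, 0.463, 0.0]
wrist_force: [5.6, -1.6, -4.5]
width: 0.259
grip_force: 41.2
time: 29.72
tool_pos: [0.5531, -0.1293, 0.2556]
tcp_rot: [3.103, 0.462, 0.002]
wrist_force: [4.9, -5.4, -2.7]
width: 0.258
grip_force: 41.3
time: 29.98
tool_pos: [0.5528, -0.1281, 0.2559]
tcp_rot: [3.101, 0.462, 0.003]
wrist_force: [5.3, -8.7, -3.5]
width: 0.26
grip_force: 41.3
```

The handle is hard against its stop: the push has risen to about 10 N with no further travel. I'll release and rise clear.

```bash
python3 -m creep '[[0,0,0,0,0.35],[0,0,0,0,0.5],[0,0,0,0,0.6],[0,0,0,0,0.6],[0,0,-0.3,0,0.6],[0,0,-0.8,0,0.6],[0,0,-0.8,0,0.6],[0,0.4,-0.4,0,0.6],[0,1,0,0,0.6],[0,1,0,0,0.6],[0,1,0,0,0.6],[0,0.5,0,0,0.6],[0,0,0,0,0.6],[0,0,0,0,0.6]]' 40
python3 - <<'E'
from h import *
from scipy.optimize import least_squares
np.set_printoptions(precision=4,suppress=True)
def grip(cam,fish):
    w=shot(cam); a=.2975; C=np.array([.5525,-.1336])
    im=cv2.cvtColor(w["pixels"],cv2.COLOR_RGB2HSV)
    m=((im[...,0]>8)&(im[...,0]<25)&(im[...,1]>90)).astype(np.uint8)
    for th in (1.45,1.52,1.59): print(cam,th,np.array(proj(w,[*(C+np.array([-np.sin(a),np.cos(a)])*-.178*np.cos(th)),.084+.178*np.sin(th)],fish)))
    n,l,st,c=cv2.connectedComponentsWithStats(m)
    u,v=proj(w,[.5525,-.1336,.262],fish)
    print([(st[i],c[i]) for i in range(1,n) if st[i,4]>60 and np.hypot(*(c[i]-[u,v]))<50])
    for t in ("bottle_1","glue_tin","steel_tape","tape_roll","handle"): print(" ",t,[(round(r["score"],2),np.round(r["bbox"])) for r in bot.look_for(t,w)][:6])
for c,fi in (("wrist",True),("top",False),("scene",False)): grip(c,fi)
E
```

```text
time: 31.72
tool_pos: [0.6085, -0.3111, 0.3707]
tcp_rot: [-3.107, -0.463, -0.001]
wrist_force: [-0.7, 0.5, 1.0]
width: 0.597
grip_force: 0.0
wrist 1.45 [ 92.0581 192.2018]
wrist 1.52 [ 81.6925 192.5494]
wrist 1.59 [ 72.1259 192.6422]
[(array([ 58, 145,  25,  78, 953], dtype=int32), array([ 70.0525, 181.0063]))]
  bottle_1 [(0.93, array([ 82., 166., 136., 219.])), (0.81, array([121., 162., 186., 219.])), (0.67, array([ 71., 110., 135., 163.])), (0.64, array([117., 109., 180., 159.]))]
  glue_tin [(0.88, array([  0., 117.,  31., 156.]))]
  steel_tape [(0.82, array([104.,  14., 150.,  64.]))]
  tape_roll [(0.66, array([ 1., 18., 20., 62.]))]
  handle [(0.63, array([ 55.,  92., 143., 270.]))]
top 1.45 [355.182  203.0303]
top 1.52 [349.9719 204.6855]
top 1.59 [344.661  206.3977]
[(array([ 294,  181,   76,   75, 1366], dtype=int32), array([330.4224, 214.3485])), (array([359, 224,  18,  18,  84], dtype=int32), array([368.9881, 234.8929]))]
  bottle_1 [(0.97, array([308., 220., 342., 245.])), (0.92, array([300., 190., 334., 218.])), (0.81, array([343., 207., 370., 242.])), (0.58, array([330.
[... 377 characters left out ...]
9 210.5454]
scene 1.52 [268.7522 206.9664]
scene 1.59 [263.6107 203.694 ]
[(array([246, 186,  36,  37, 437], dtype=int32), array([263.5835, 203.6293])), (array([294, 191,  25,  22, 241], dtype=int32), array([304.6473, 202.8133]))]
  bottle_1 [(0.91, array([249., 240., 282., 291.])), (0.9, array([225., 216., 257., 274.])), (0.66, array([277., 211., 308., 266.])), (0.65, array([249., 208., 279., 243.])), (0.27, array([167., 157., 200., 200.]))]
  glue_tin [(0.64, array([168., 157., 198., 200.]))]
  steel_tape [(0.86, array([288., 188., 318., 220.]))]
  tape_roll [(0.69, array([207., 126., 237., 153.])), (0.36, array([213., 177., 317., 315.]))]
  handle [(0.61, array([230., 174., 295., 284.]))]
```

```bash
python3 -c "
from workcell import bot
print(bot.finish_job())"
```

```text
the job is handed in; nothing more can be done
None
```

The job is handed in at about 32 s: both bottles stand in cell_3 and cell_1, and the handle is up at its stop (about 1.59 rad). In the last camera checks all four bottles were in the carrier, and the tin, tape measure and masking tape had not moved.

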